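# Find the concealed catch of the gauge case

### The job

The lid of the plywood gauge case is held shut by a concealed catch: one of the four round plugs in the flat panel in front of the lid is a push button, and the other three, which look just like it, are fixed. Feel along the plugs with the fingertips for the one that gives, press it in until the lid springs up by itself, then let the button come back out. Do not touch the lid, and leave the things lying about where they are.

Things in the scene. Friction and masses are not known exactly. Their poses are not given: they have to be found in the camera images.
- case: low plywood gauge case, 160 (x) x 260 (y) x 90 mm high, fixed to the table. Origin: centre of its underside; z up, x points to its hinged far side. Its flat level top, at z = 90 mm, is a fixed pale panel in front (x = -80 to 6 mm) with a row of four round wooden plugs, and a lid behind it (x = 7 to 77 mm). Three plugs are rigid; one, any of them, is the catch's button
- catch (a joint): how far the live plug is pressed straight down, m: 0 at rest, 0.008 fully in. It is sprung: it starts to give at about 1 N, frees the lid at about 5 mm and 3 N, bottoms at about 4.5 N, and comes back up when let go
- lid (a joint): opening of the lid, rad: 0 shut and level with the panel, about 0.45 sprung up. It is latched until the catch is pressed, then rises by its own spring within a second and stays up
- lid_edge (a point): a point on the lid, a pale wooden board 70 x 242 x 8 mm hinged along its far edge: the middle of its near edge on its top face, 44 mm from the line of plug centres; x points along the board to the hinge. Sprung up, the near edge stands about 30 mm above the panel
- seat_1 (a point): centre of the top of the plug 93 mm right of the case's middle, seen from its front (x = -37, y = -93, z = 88 mm in the case's frame). The plug, 41 mm across in a 44 mm hole, has a flat top 2 mm below the panel's surface and looks like the other three. The point does not move when a plug is pressed
- seat_2 (a point): centre of the top of the plug 31 mm right of the case's middle, seen from its front (x = -37, y = -31, z = 88 mm in the case's frame). The plug, 41 mm across in a 44 mm hole, has a flat top 2 mm below the panel's surface and looks like the other three. The point does not move when a plug is pressed
- seat_3 (a point): centre of the top of the plug 31 mm left of the case's middle, seen from its front (x = -37, y = 31, z = 88 mm in the case's frame). The plug, 41 mm across in a 44 mm hole, has a flat top 2 mm below the panel's surface and looks like the other three. The point does not move when a plug is pressed
- seat_4 (a point): centre of the top of the plug 93 mm left of the case's middle, seen from its front (x = -37, y = 93, z = 88 mm in the case's frame). The plug, 41 mm across in a 44 mm hole, has a flat top 2 mm below the panel's surface and looks like the other three. The point does not move when a plug is pressed
- tape_measure: yellow and black pocket tape measure, 38x78x63 mm, loose bystander on the table near the case; origin: centre of its underside
- star_knob: yellow star-shaped grip knob, 48x46x26 mm, loose bystander on the table near the case; origin: centre of its underside
- tape_roll: roll of masking tape lying flat, 104 mm across, 25 mm high, loose bystander on the table near the case; origin: centre of its underside
- marker: white marker pen with black cap, 16x134x16 mm, loose bystander on the table near the case; origin: centre of its underside

How it is judged (in metres and radians):
On the way:
1. the live plug is pressed in (3 mm or more) (value of joint catch above 0.003 m), for 0.05 s.
At the end, for the whole second after the job is handed in: the lid stands sprung up (over 0.35 rad) and at rest, and the button has come back out (within 2 mm of rest) (value of joint lid above 0.35 rad and value of joint catch below 0.002 m and velocity of joint lid below 0.05 rad/s); the robot touches nothing.
It fails at once if the robot touches the lid (over 3 N) (contact force between any of the fingers, the arm and lid above 3 N).
It fails at once if the tape measure is moved or lifted by more than 20 mm (distance of tape_measure from where it was at the start of the episode above 0.02 m).
It fails at once if the star knob is moved or lifted by more than 20 mm (distance of star_knob from where it was at the start of the episode above 0.02 m).
It fails at once if the roll of tape is moved or lifted by more than 20 mm (distance of tape_roll from where it was at the start of the episode above 0.02 m).
It fails at once if the marker pen is moved or lifted by more than 20 mm (distance of marker from where it was at the start of the episode above 0.02 m).
It also fails if it takes over 48 s, if anything falls off the work surface, if the arm or the gripper's body presses on something with over 40 N, if the wrist force passes 120 N, or if a joint passes its speed limit or range.

### The arm

A 6-joint arm with a two-finger parallel gripper is mounted at the origin on the work surface; the furniture and walls round the work are solid. World frame = base frame: x ahead of the robot, y to its left, z up, the work surface at z = 0. Lengths are in mm, angles in degrees, forces in N, time in s.
With the tool pointing down it reaches from about 375 to 900 mm from the base axis. Payload 3.1 kg.
Tool frame: the origin (TCP) lies on the centre line of the jaws, within the pads' length; the fingertips stand 11 mm ahead of it and the grasp point (between the pads) lies 8 mm behind it; x points along the fingers, y is the direction in which the jaws open and shut, and the axes are right-handed (so a half turn about x gives the same grasp; the last joint's range is limited). The gripper opens to 85 mm and grips with 20 to 120 N. Pads are 22 mm wide; open, the fingers measure 114 mm over their backs; the gripper's body (76 mm by 85 mm) begins 54 mm behind the grasp point. The pads swing forward as they close: fully open they stand 13 mm farther back than shut.
Start: joints at [64.658, 30.224, 82.088, -0, 67.689, -10.227], TCP at [162.929, 603.366, 242.31] pointing down, gripper open.
Joint ranges: [-176.69, 176.69], [-43.24, 126.21], [12.49, 139.97], [-82, 262], [0, 151.66], [-163.58, 163.58]. Speed limits (degrees/s): [159.86, 159.86, 180, 180, 180, 180].

### API

Orientations are given as [roll, pitch, yaw] about the fixed x, y, z axes, in that order (R = Rz(yaw) Ry(pitch) Rx(roll)).
In Python, from workcell import telemetry, imaging, order gives the robot as it stands.
- The arm moves only by the tool send_rows, never from a script. Its argument "increments" is a list of rows, each a list of 3 entries, a list of its own where there are three numbers: the finger opening in cm, from 0 to 8.54, then the shift along the tool's x, y, z in cm, then the turn, a rotation vector about the tool's x, y, z in degrees. A call has 1 to 10 rows; each row shifts and turns the commanded pose from where the row before left it, along the tool's axes as they then stand; what a row does not reach is not made up. A row lasts 1/12 s, in which the tool goes at most 41.7 mm and 7.16 degrees, less where a joint would pass 70% of its speed; a pose out of reach is approached as far as the arm can. A call is refused whole if a number of a shift passes 4.17 or a number of a turn 7.16, either way. A call with a gripper value outside its range is refused whole. The fingers move at their own pace and stop on an object; "squeeze" is the grip in N (left out, the last holds). Time passes only in rows, so rows that do not move let the fingers close. It gives the time, the measured TCP pose, the force and the opening at its end, in the units of the state.
- telemetry.get_obs(): the state, without advancing time (a new reading comes with each control period).
- imaging.read_camera(name): name is "scene" or "side" or "wrist"; returns (picture, depth): 480x640x3 uint8, blue, green, red; 480x640 float32, mm along the optical axis (not along the pixel's ray), 0 where there is no reading.
- imaging.camera_params(name): a dict with "fx", "fy", "cx", "cy" (pixels), "cam_to_world" (4x4, takes a point from camera to world coordinates). Camera axes: x right, y down, z forward; pixel columns grow to the right and rows downward; lengths in mm; the calibration is good to about 2 mm. A picture is of the moment at which its call begins: read the wrist's pose just before it. camera_params takes no time and is no camera call; for the wrist camera it gives the pose at the moment of the call.
- order.hand_in(): hands the job in, once; it reports no verdict.
The state is a dict: "t": time; "qpos": joint angles; "dq": joint speeds; "joint_torque": joint torques, N m; "tool_pos": TCP position; "ee_rot": TCP orientation; "ft_force": force on the tool from outside, world axes, zero at the start; "ft_torque": the same for the moment, N m; "opening": finger opening in mm.
Only numpy, scipy, OpenCV 4.12 (cv2) and the standard library are available. Lean on these libraries where they do the work, as an engineer would, in place of code of your own. Each camera call takes 0.05 s, during which the arm holds its last target.

## Working session

There is one attempt and no reset: what is moved stays moved. The work goes in short steps, Python scripts to look and compute and a tool call to move; the robot and the scene stay as the last step left them, time stands still between calls to the robot, and variables do not carry over. Pictures are saved under pics/ and viewed, and the job is handed in when it is done.

Besides the shell and the picture viewer there is one more tool, called after "Emit:" as a command line: name --argument value ..., lists and objects as JSON in quotes. send_rows: Moves the arm, as the interface text tells. Its arguments: {"type":"object","properties":{"increments":{"type":"array"},"squeeze":{"type":"number"}},"required":["increments"]}

```bash
mkdir -p pics
python3 - <<'E'
from workcell import telemetry, imaging
import cv2
print(telemetry.get_obs())
for n in ("scene","side"):
    p,d=imaging.read_camera(n); cv2.imwrite(f"pics/{n}0.png",p)
    import numpy as np; np.save(f"{n}0.npy",d)
    print(n,imaging.camera_params(n))
E
```

```text
{'t': 0.0, 'qpos': array([ 6.46590526e+01,  3.02785387e+01,  8.21562154e+01,  2.17473135e-04,
        6.76884012e+01, -1.02275607e+01]), 'dq': array([-0.05142424, -0.00770636, -0.02490473,  0.03017638, -0.13891416,
        0.05679577]), 'joint_torque': array([ 2.21574355e-04, -4.42358279e+01, -1.78025115e+01, -2.24436262e-04,
        8.37654836e-03,  4.61645996e-06]), 'tool_pos': array([162.63170753, 602.7603972 , 241.3391134 ]), 'ee_rot': array([-100.32107865,   89.87684448, -115.43454806]), 'ft_force': array([-0.79622211,  0.01355064,  0.17426897]), 'ft_torque': array([-0.00465592,  0.01305345, -0.02505808]), 'opening': 85.21457763706562}
scene {'fx': 524.5048929700481, 'fy': 524.5048929700481, 'cx': 318.877752263286, 'cy': 245.8687854086557, 'cam_to_world': array([[ 4.13347031e-01, -3.84248347e-01,  8.25528582e-01,
        -5.21133899e+02],
       [-9.10570218e-01, -1.71964672e-01,  3.75885659e-01,
        -4.24573386e+02],
       [-2.47169158e-03, -9.07072963e-01, -4.20966188e-01,
         6.01206848e+02],
       [ 0.00000000e+00,  0.00000000e+00,  0.00000000e+00,
         1.00000000e+00]])}
side {'fx': 518.3224533367095, 'fy': 518.3224533367095, 'cx': 317.7210203801929, 'cy': 242.8331870040239, 'cam_to_world': array([[-9.99990121e-01, -2.64133269e-03,  3.57509156e-03,
         4.77089965e+02],
       [-4.44461800e-03,  5.83794968e-01, -8.11888958e-01,
         8.40557654e+02],
       [ 5.73483811e-05, -8.11896828e-01, -5.83800941e-01,
         6.55941974e+02],
       [ 0.00000000e+00,  0.00000000e+00,  0.00000000e+00,
         1.00000000e+00]])}
```

View pics/scene0.png

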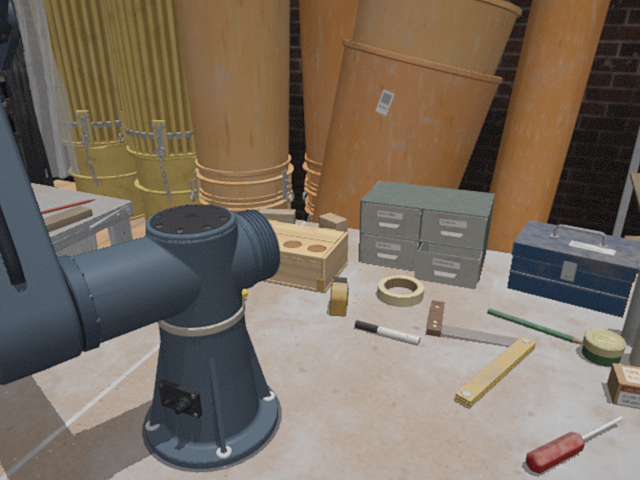

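View pics/side0.png

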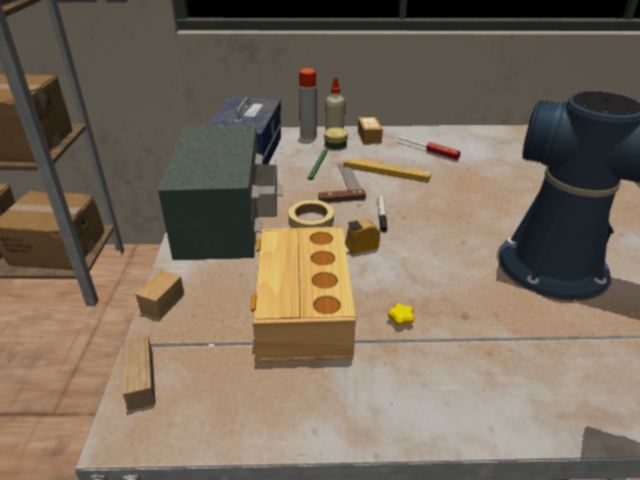

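The side view shows the case, with its plugs at about (321,238), (322,258), (324,280) and (327,304). The lid is on the image's left, the tape measure at (362,236) and the star knob at (401,313). I'll enlarge this area and measure.

```bash
cat > h.py <<'E'
import numpy as np
from workcell import imaging
def pt(n,d,u,v,dd=None):
    c=imaging.camera_params(n); z=d[v,u] if dd is None else dd
    return (c["cam_to_world"]@np.array([(u-c["cx"])/c["fx"]*z,(v-c["cy"])/c["fy"]*z,z,1]))[:3]
def onz(n,u,v,Z):
    c=imaging.camera_params(n);T=c["cam_to_world"]
    r=T[:3,:3]@np.array([(u-c["cx"])/c["fx"],(v-c["cy"])/c["fy"],1]); return T[:3,3]+r*(Z-T[2,3])/r[2]
E
python3 - <<'E'
import cv2,numpy as np
from h import *
d=np.load("side0.npy"); p=cv2.imread("pics/side0.png")
cv2.imwrite("pics/crop.png",cv2.resize(p[190:370,230:430],None,fx=3.3,fy=3.3,interpolation=cv2.INTER_CUBIC))
for u,v in [(321,238),(322,258),(324,280),(327,304),(280,280),(339,270)]: print(u,v,pt("side",d,u,v).round(1))
# panel top cloud extents
vv,uu=np.mgrid[200:380,220:440]; P=np.array([pt("side",d,u,v) for u,v in zip(uu.ravel(),vv.ravel())])
m=(P[:,2]>86)&(P[:,2]<95); q=P[m]; 
print(len(q),cv2.minAreaRect(q[:,:2].astype(np.float32)),np.median(q[:,2]))
h=P[(P[:,2]>20)&(P[:,2]<70)]
E
```

```text
321 238 [474.4  37.1  89.5]
322 258 [472.6  97.3  87.9]
324 280 [469.4 161.3  89.7]
327 304 [464.9 220.7  89. ]
280 280 [544.2 162.3  90.2]
339 270 [443.1 135.4  90.7]Traceback (most recent call last):
  File "<stdin>", line 7, in <module>
  File "h.py", line 4, in pt
    c=imaging.camera_params(n); z=d[v,u] if dd is None else dd
ValueError: time passes only in moves, steps and waits
```

View pics/crop.png

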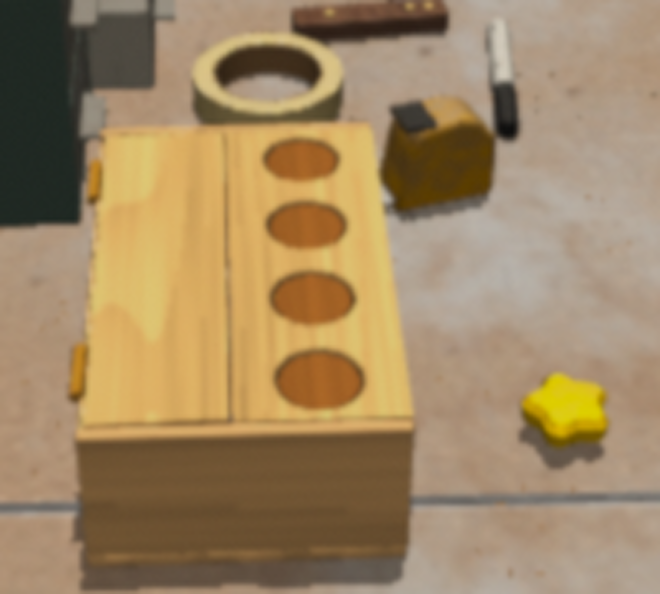

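```bash
cat >> h.py <<'E'
from workcell import telemetry
from scipy.spatial.transform import Rotation as R
S=None
def go(target,Rt=None):
    o=telemetry.get_obs(); r=R.from_euler('xyz',o["ee_rot"],degrees=True)
    print("tool shift cm",(r.inv().apply(np.array(target)-o["tool_pos"])/10).round(2))
    if Rt is not None: print("turn",(r.inv()*Rt).as_rotvec(degrees=True).round(2))
    print(r.as_matrix().round(3))
E
python3 - <<'E'
from h import *
uv=[(321.2,238.5),(323.0,258.2),(324.8,280.3),(326.7,304.8)]
P=np.array([onz("side",u,v,88) for u,v in uv]); print(P.round(1))
y=np.array([-93,-31,31,93]); A=np.c_[np.ones(4),y]
c,*_=np.linalg.lstsq(A,P[:,:2],rcond=None); print(c, np.degrees(np.arctan2(-c[1,0],c[1,1])), np.hypot(*c[1]))
d=c[1]/np.hypot(*c[1]); seats=c[0]+np.outer(y,d); print(seats.round(1)); np.save("seats.npy",seats)
ydir=np.array([d[0],d[1],0])
for s in (1,-1):
  for ax in (ydir,np.array([d[1],-d[0],0])):
    X=np.array([0,0,-1.]);Y=s*ax;Z=np.cross(X,Y)
    Rt=R.from_matrix(np.c_[X,Y,Z]); print(s,ax); go([*seats[3],242],Rt)
E
```

```text
[[474.   36.6  88. ]
 [470.8  98.1  88. ]
 [468.  160.1  88. ]
 [465.4 221.5  88. ]]
[[ 4.69558276e+02  1.29080509e+02]
 [-4.64981453e-02  9.94553679e-01]] 2.676787550034865 0.9956400446197903
[[473.9  36.2]
 [471.   98.1]
 [468.1 160. ]
 [465.2 222. ]]
1 [-0.04670176  0.99890888  0.        ]
tool shift cm [-1.000e-02 -2.888e+01  3.914e+01]
turn [-17.79  -0.04   0.11]
[[-0.001  0.261  0.965]
 [-0.002  0.965 -0.261]
 [-1.    -0.002 -0.   ]]
1 [0.99890888 0.04670176 0.        ]
tool shift cm [-1.000e-02 -2.888e+01  3.914e+01]
turn [7.221e+01 5.000e-02 1.100e-01]
[[-0.001  0.261  0.965]
 [-0.002  0.965 -0.261]
 [-1.    -0.002 -0.   ]]
-1 [-0.04670176  0.99890888  0.        ]
tool shift cm [-1.000e-02 -2.888e+01  3.914e+01]
turn [1.6221e+02 1.5000e-01 5.0000e-02]
[[-0.001  0.261  0.965]
 [-0.002  0.965 -0.261]
 [-1.    -0.002 -0.   ]]
-1 [0.99890888 0.04670176 0.        ]
tool shift cm [-1.000e-02 -2.888e+01  3.914e+01]
turn [-1.0779e+02 -1.2000e-01  6.0000e-02]
[[-0.001  0.261  0.965]
 [-0.002  0.965 -0.261]
 [-1.    -0.002 -0.   ]]
```

Emit:
send_rows --increments '[[0, [0, -1.8, 2.45], [0, 0, 0]], [0, [0, -1.8, 2.45], [0, 0, 0]], [0, [0, -1.8, 2.45], [0, 0, 0]], [0, [0, -1.8, 2.45], [0, 0, 0]], [0, [0, -1.8, 2.45], [0, 0, 0]], [0, [0, -1.8, 2.45], [0, 0, 0]], [0, [0, -1.8, 2.45], [0, 0, 0]], [0, [0, -1.8, 2.45], [0, 0, 0]], [0, [0, -1.8, 2.45], [0, 0, 0]], [0, [0, -1.8, 2.45], [0, 0, 0]]]'

```text
t: 0.93
tool_pos: [353.0, 364.3, 242.0]
ee_rot: [-129.5, 90.0, -144.6]
ft_force: [-0.1, -0.1, -0.0]
opening: -0.1
```

Emit:
send_rows --increments '[[0, [0, -1.8, 2.45], [0, 0, 0]], [0, [0, -1.8, 2.45], [0, 0, 0]], [0, [0, -1.8, 2.45], [0, 0, 0]], [0, [0, -1.8, 2.45], [0, 0, 0]], [0, [0, -1.8, 2.45], [0, 0, 0]], [0, [0, -1.8, 2.45], [0, 0, 0]], [0, [0, 0, 0], [-6, 0, 0]], [0, [0, 0, 0], [-6, 0, 0]], [0, [0, 0, 0], [-5.8, 0, 0]], [0, [0, 0, 0], [0, 0, 0]]]'

```text
t: 1.77
tool_pos: [466.1, 222.7, 241.9]
ee_rot: [-169.8, 89.9, -167.0]
ft_force: [0.6, -0.6, -0.6]
opening: 0.2
```

Run:
```python
from h import *
import cv2
s=np.load("seats.npy")
d=np.array([-0.04670176,0.99890888,0]);X=np.array([0,0,-1.]);Rt=R.from_matrix(np.c_[X,d,np.cross(X,d)])
go([*s[3],130],Rt); o=telemetry.get_obs(); print(o["t"],o["tool_pos"],o["ft_force"],o["opening"])
for n in ("wrist","side"):
    p,_=imaging.read_camera(n); cv2.imwrite(f"pics/{n}1.png",p)
```

```text
tool shift cm [11.19 -0.06 -0.08]
turn [ 0.06 -0.06  0.01]
[[-0.001 -0.048  0.999]
 [-0.     0.999  0.048]
 [-1.    -0.    -0.001]]
1.7667 [466.1349949  222.66221503 241.91176239] [ 0.56486445 -0.56877139 -0.55794773] 0.18743774530407284
```

View pics/wrist1.png

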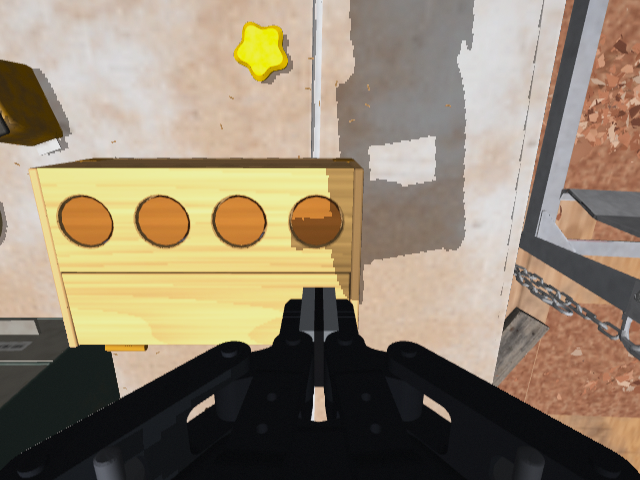

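View pics/side1.png

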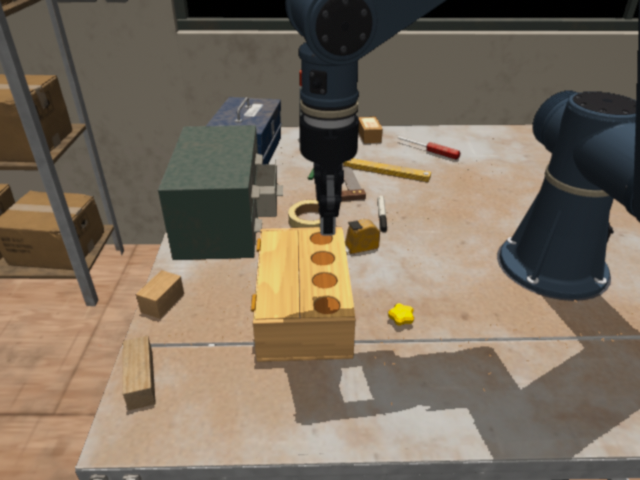

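The wrist view shows the plugs at (317,221), (239,221), (163,221) and (86,221), with the shut fingers above the nearest one. I'll cross-check the seats against this camera.

Run:
```python
from h import *
print(np.load("seats.npy")[::-1].round(1))
for u,v in [(317,221),(239.5,221),(163,221),(86,221)]: print(onz("wrist",u,v,88).round(1))
go([*np.load("seats.npy")[3],115])
```

```text
[[465.2 222. ]
 [468.1 160. ]
 [471.   98.1]
 [473.9  36.2]]
[465.1 222.5  88. ]
[467.8 159.7  88. ]
[470.5  97.6  88. ]
[473.2  35.2  88. ]
tool shift cm [12.71 -0.1  -0.08]
[[-0.001 -0.044  0.999]
 [-0.     0.999  0.044]
 [-1.    -0.    -0.001]]
```

Emit:
send_rows --increments '[[0, [2.5, -0.05, -0.08], [0, 0, 0]], [0, [2.5, 0, 0], [0, 0, 0]], [0, [2.5, 0, 0], [0, 0, 0]], [0, [2.5, 0, 0], [0, 0, 0]], [0, [2, 0, 0], [0, 0, 0]], [0, [1, 0, 0], [0, 0, 0]], [0, [0, 0, 0], [0, 0, 0]], [0, [0, 0, 0], [0, 0, 0]], [0, [0, 0, 0], [0, 0, 0]]]'

```text
t: 2.62
tool_pos: [466.4, 222.9, 113.3]
ee_rot: [10.8, 89.9, 13.4]
ft_force: [0.3, -0.1, -0.2]
opening: 0.2
```

Emit:
send_rows --increments '[[0, [0.2, 0, 0], [0, 0, 0]], [0, [0.2, 0, 0], [0, 0, 0]], [0, [0, 0, 0], [0, 0, 0]], [0, [0, 0, 0], [0, 0, 0]]]'

```text
t: 2.95
tool_pos: [465.7, 222.6, 108.7]
ee_rot: [9.3, 90.0, 12.0]
ft_force: [-0.6, 0.3, -0.6]
opening: 0.0
```

Run:
```python
from h import *
o=telemetry.get_obs(); print(o["tool_pos"],o["ft_force"])
go([*np.load("seats.npy")[3],100])
```

```text
[465.66044126 222.61774534 108.74737457] [-0.58574038  0.25792028 -0.59570711]
tool shift cm [ 0.87 -0.06 -0.05]
[[ 0.001 -0.047  0.999]
 [ 0.     0.999  0.047]
 [-1.     0.     0.001]]
```

Emit:
send_rows --increments '[[0, [0.2, 0, 0], [0, 0, 0]], [0, [0.2, 0, 0], [0, 0, 0]], [0, [0.2, 0, 0], [0, 0, 0]], [0, [0.1, 0, 0], [0, 0, 0]], [0, [0, 0, 0], [0, 0, 0]], [0, [0, 0, 0], [0, 0, 0]]]'

```text
t: 3.45
tool_pos: [465.4, 222.5, 101.1]
ee_rot: [-170.4, 90.0, -167.7]
ft_force: [-0.3, -0.5, 0.0]
opening: 0.1
```

Emit:
send_rows --increments '[[0, [0.1, 0, 0], [0, 0, 0]], [0, [0.1, 0, 0], [0, 0, 0]], [0, [0, 0, 0], [0, 0, 0]]]'

```text
t: 3.7
tool_pos: [465.4, 222.6, 99.2]
ee_rot: [-172.2, 90.0, -169.5]
ft_force: [-0.5, -0.6, -0.0]
opening: 0.2
```

Emit:
send_rows --increments '[[0, [0.1, 0, 0], [0, 0, 0]], [0, [0, 0, 0], [0, 0, 0]]]'

```text
t: 3.87
tool_pos: [465.5, 222.6, 98.3]
ee_rot: [171.6, 90.0, 174.3]
ft_force: [-0.5, -0.8, 1.5]
opening: -0.0
```

Emit:
send_rows --increments '[[0, [0.1, 0, 0], [0, 0, 0]], [0, [0, 0, 0], [0, 0, 0]]]'

```text
t: 4.03
tool_pos: [465.5, 222.6, 97.4]
ee_rot: [71.7, 90.0, 74.4]
ft_force: [-1.1, 0.6, 2.4]
opening: 0.2
```

Emit:
send_rows --increments '[[0, [0.1, 0, 0], [0, 0, 0]], [0, [0, 0, 0], [0, 0, 0]]]'

```text
t: 4.2
tool_pos: [465.5, 222.6, 96.3]
ee_rot: [10.7, 90.0, 13.4]
ft_force: [0.2, -0.1, 3.2]
opening: 0.1
```

Emit:
send_rows --increments '[[0, [0.1, 0, 0], [0, 0, 0]], [0, [0, 0, 0], [0, 0, 0]]]'

```text
t: 4.37
tool_pos: [465.5, 222.6, 95.3]
ee_rot: [-134.9, 90.0, -132.3]
ft_force: [-0.2, -1.0, 3.0]
opening: 0.3
```

Emit:
send_rows --increments '[[0, [0.1, 0, 0], [0, 0, 0]], [0, [0.1, 0, 0], [0, 0, 0]], [0, [0, 0, 0], [0, 0, 0]]]'

```text
t: 4.62
tool_pos: [465.5, 222.6, 93.1]
ee_rot: [175.5, 90.0, 178.1]
ft_force: [0.0, -0.1, 2.6]
opening: -0.2
```

Emit:
send_rows --increments '[[0, [0.1, 0, 0], [0, 0, 0]], [0, [0, 0, 0], [0, 0, 0]]]'

```text
t: 4.78
tool_pos: [465.5, 222.6, 92.2]
ee_rot: [-171.7, 90.0, -169.0]
ft_force: [-1.0, 0.5, 4.1]
opening: 0.1
```

Run:
```python
from h import *
import cv2
o=telemetry.get_obs(); print(o["tool_pos"],o["ft_force"])
for n in ("side",):
    p,_=imaging.read_camera(n); cv2.imwrite(f"pics/{n}2.png",cv2.resize(p[150:370,200:460],None,fx=2.5,fy=2.5))
p,_=imaging.read_camera("wrist"); cv2.imwrite("pics/wrist2.png",p)
```

```text
[465.49996402 222.58357786  92.22067243] [-0.97416613  0.49952066  4.11070714]
```

View pics/side2.png

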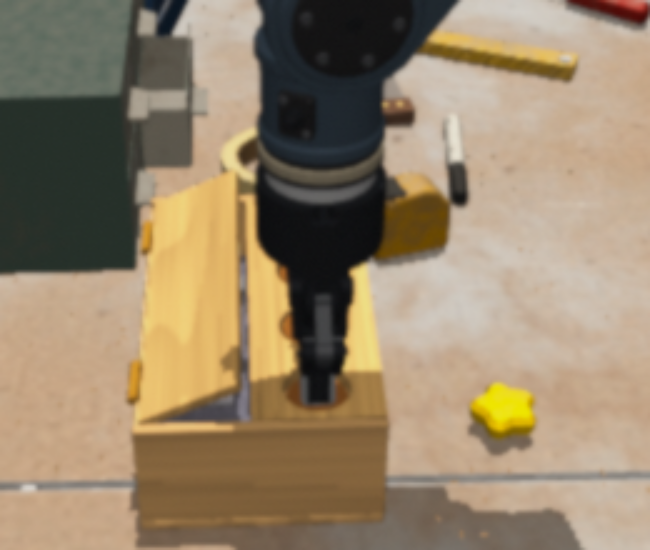

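View pics/wrist2.png

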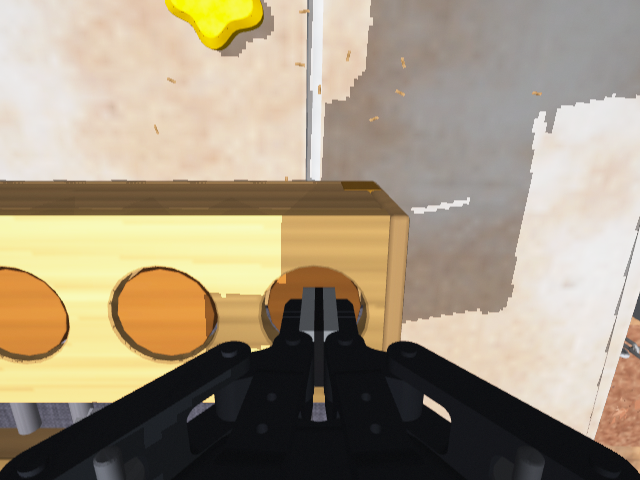

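The lid has sprung up: in the side crop its near edge is raised at (238,380), well clear of the gripper. I'll retreat straight up.

Emit:
send_rows --increments '[[0, [-0.5, 0, 0], [0, 0, 0]], [0, [-1, 0, 0], [0, 0, 0]], [0, [-2, 0, 0], [0, 0, 0]], [0, [-2, 0, 0], [0, 0, 0]], [0, [-2, 0, 0], [0, 0, 0]], [0, [-2, 0, 0], [0, 0, 0]], [0, [-2, 0, 0], [0, 0, 0]], [0, [-1, 0, 0], [0, 0, 0]], [0, [0, 0, 0], [0, 0, 0]], [0, [0, 0, 0], [0, 0, 0]]]'

```text
t: 5.72
tool_pos: [465.4, 222.6, 217.6]
ee_rot: [7.8, 89.9, 10.5]
ft_force: [-0.9, 0.2, -0.2]
opening: -0.2
```

Emit:
send_rows --increments '[[0, [0, 0, 0], [0, 0, 0]], [0, [0, 0, 0], [0, 0, 0]], [0, [0, 0, 0], [0, 0, 0]], [0, [0, 0, 0], [0, 0, 0]], [0, [0, 0, 0], [0, 0, 0]], [0, [0, 0, 0], [0, 0, 0]], [0, [0, 0, 0], [0, 0, 0]], [0, [0, 0, 0], [0, 0, 0]]]'

```text
t: 6.38
tool_pos: [465.5, 222.6, 217.3]
ee_rot: [-160.8, 90.0, -158.1]
ft_force: [-0.1, 0.3, 0.2]
opening: -0.4
```

Run:
```python
from h import *
import cv2
o=telemetry.get_obs(); print(o["t"],o["tool_pos"],o["ft_force"])
p,d=imaging.read_camera("side"); cv2.imwrite("pics/side3.png",cv2.resize(p[150:370,200:460],None,fx=2.5,fy=2.5))
for u,v in [(327,304),(324,280),(295,285),(293,295),(270,290)]: print(u,v,pt("side",d,u,v).round(1))
print("plug4 z", np.median([pt("side",d,u,v)[2] for u in range(320,334,3) for v in (302,306)]) )
```

```text
6.3833 [465.52363856 222.57429739 217.25126325] [-0.06255031  0.302201    0.1714299 ]
327 304 [464.8 217.2  85.8]
324 280 [469.4 158.   86.9]
295 285 [516.2 207.6 117.7]
293 295 [518.1 235.  120.6]
270 290 [557.1 204.3 104.1]
plug4 z 88.35376078874444
```

View pics/side3.png

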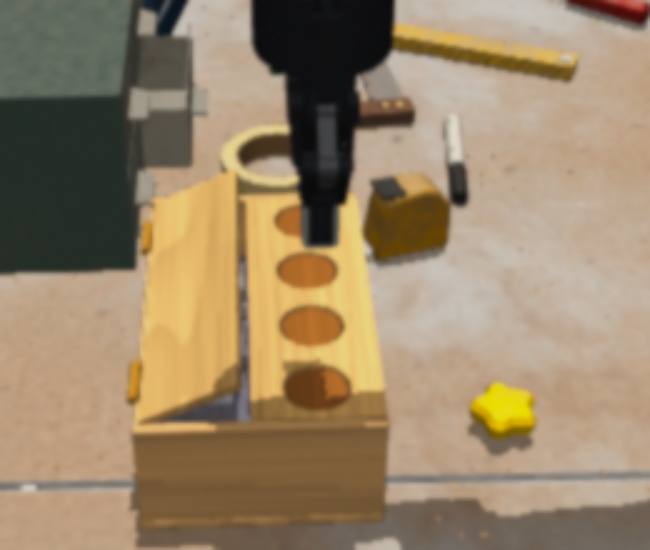

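The lid is up at about z = 120 mm. The button at crop position (316,386) is back at z ≈ 88 mm, level with its neighbours. The bystanders haven't moved and the arm is clear, so I'm handing in.

```bash
python3 -c "
from workcell import order
print(order.hand_in())"
```

```text
the job is handed in; nothing more can be done
None
```

The lid has sprung up and the button is back out; I handed the job in at about 6.4 s. The live plug turned out to be seat_4, the first one I tried, so I didn't touch the other three.

- **Pressing:** with the fingers shut, I felt contact on seat_4 at about 1.5 N. It gave smoothly for about 7 mm, up to roughly 4 N, and the lid rose. I then went straight up about 125 mm.
- **Lid:** its near edge measured z ≈ 118–121 mm, about 30 mm above the panel, as expected for the sprung-up position. I saw no robot contact with it.
- **Button:** the median depth over the plug was z ≈ 88.4 mm, its rest height. One single-pixel reading gave 85.8 mm. A neighbouring fixed plug read 86.9 mm the same way, so I put that down to depth noise.
- **Surroundings:** the tape measure, star knob, tape roll and marker looked unmoved in the picture. The wrist force was back to zero within noise.

The hand-in gives no verdict, so these are my own checks.

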